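# Close the bench caliper on a brass tube

## Task

Pick out the tall open brass tube from the stock on the jeweller's bench and stand it upright on the caliper's wooden block, between the two jaws. Then slide the moving jaw along by its thumb post until the tube is lightly held with both jaws touching it, without forcing the moving jaw askew, and let go.

Things in the scene. Friction and masses are not known exactly. Their poses are not given: they have to be found in the camera images.
- tube: Brass tube standing on the bench: 30 mm outside diameter, 22 mm bore open right through, 65 mm tall, 0.18 kg. Origin at the centre of its foot, z up along the bore. Not wanted, and changing places with it: a solid rod 20 mm across and 65 mm tall, a low collar 34 mm across and 22 mm tall, a square bar 26 x 26 x 50 mm.
- caliper: Bench caliper, fixed: wooden block 260 x 130 x 20 mm with a steel beam along one long edge. Origin: centre of the block's underside; x is the moving jaw's closing direction, y to the beam, z up. Beam y 34 to 56, top z 36 mm. Fixed jaw: blade y -50 to beam, z 23 to 41, measuring face at x = +60 looking to -x; its head by the beam z to 44. The work stands on the block between the jaws, y -45 to +20.
- jaw_face (a point): Middle of the moving jaw's measuring face, 32 mm above the bench, at caliper y = -8 mm; axes parallel to the caliper's when square, x to the fixed jaw. Blade 15 mm thick, y to -50, z 23 to 41 mm. Starts 70 to 120 mm from the fixed face. The blade is sprung: pressed on the work it yaws askew about the beam (1 degree per 2 N at its middle) and springs back.
- thumb (a point): Top centre of the thumb post on the moving jaw's carriage, 82 mm above the bench: dark steel, 16 x 16 mm, square to the caliper, 38 mm tall above the carriage (44 x 34 mm, top 44 mm above the bench). Over the beam, 22 mm behind the jaw's face (-x) and 53 mm to +y of jaw_face. Slides along caliper +x to close; takes about 2 N (5 N while pushing the tube along), stays where left.
There are look-alikes about, which are no part of the job. What is shaped like the tube but black is not meant.

How it is judged:
On the way:
1. the tube stands upright on the block between the jaws (x of tube in the frame of caliper between -0.04 and 0.055 m and y of tube in the frame of caliper between -0.045 and 0.02 m and z of tube in the frame of caliper between 0.015 and 0.025 m and angle between tube's own z axis and vertical below 0.175 rad), for 0.2 s.
At the end, for the whole second after the job is handed in: The tube stands at rest and upright (within 10 degrees) on the block between the jaws (axis at caliper x 37 to 55 mm, y -45 to +20 mm); the moving jaw is closed on it with at most 3 mm of play in all (face beyond x = 27 mm; contact is at 30 mm) and square within 10 degrees (x of tube in the frame of caliper between 0.037 and 0.055 m and y of tube in the frame of caliper between -0.045 and 0.02 m and z of tube in the frame of caliper between 0.015 and 0.025 m and angle between tube's own z axis and vertical below 0.175 rad and x of jaw_face in the frame of caliper above 0.027 m and angle between the x axis of jaw_face and the x axis of caliper, either way round below 0.175 rad and linear speed of tube below 0.01 m/s); the robot touches nothing.
It fails at once if the moving jaw is forced askew by more than 10 degrees (angle between the x axis of jaw_face and the x axis of caliper, either way round above 0.175 rad).
It also fails if it takes over 48 s, if anything falls off the work surface, if the arm or the gripper's body presses on something with over 40 N, if the wrist force passes 120 N, or if a joint passes its speed limit or range.

## Robot

A 6-joint arm with a two-finger parallel gripper is mounted at the origin on the work surface. World frame = base frame: x ahead of the robot, y to its left, z up, the work surface at z = 0. Lengths are in m, angles in rad, forces in N, time in s.
With the tool pointing down it reaches from about 0.25 to 0.725 m from the base axis. Payload 4 kg.
Tool frame: the origin (TCP) lies between the finger pads; the fingertips stand 11 mm ahead of it and the grasp point (between the pads) lies 8 mm behind it (tcp_to_tips is the z of the fingertips in the tool frame, in m); z points along the fingers, y is the direction in which the jaws open and shut (so a half turn about z gives the same grasp; the last joint's range is limited). The gripper opens to 85 mm and grips with 20 to 120 N. Pads are 22 mm wide; open, the fingers measure 114 mm over their backs; the gripper's body (76 mm by 85 mm) begins 54 mm behind the grasp point. The pads swing forward as they close: fully open they stand 13 mm farther back than shut.
Start: joints at [-1.262, 0.241, 0.005, 1.335, 0, 1.571], TCP at [0.152, -0.476, 0.242] pointing down, gripper open.
Joint ranges: [-2.72, 2.72], [-1.05, 1.87], [-1.09, 1.28], [-1.99, 2.15], [-1.42, 1.44], [-3.14, 3.14]. Speed limits (rad/s): [2.79, 2.79, 3.14, 3.14, 3.14, 3.14].

## Interface

Orientations are given as a unit quaternion [x, y, z, w].
In Python, from workcell import * gives the robot as it stands.
- The arm moves only by the tool move_arm, never from a script. Its argument "moves" is a list that holds one entry, the list of rows, each a list of 7 numbers: the shift along the world's x, y, z in units of 500 mm (1.0 is 500 mm), then the turn, a rotation vector about the world's x, y, z in units of 30 degrees (1.0 is 30 degrees), then the closure, from -1 (fully open) to 1 (shut), so that 0 is half open. A call has 1 to 8 rows; each row shifts and turns the pose as measured when the row begins; what a row does not reach is not made up. A row lasts 1/12 s, in which the tool goes at most 41.7 mm and 7.16 degrees, less where a joint would pass 70% of its speed; a pose out of reach is approached as far as the arm can. A call with a number of a shift or a turn outside -1 to 1 is refused whole. A call with a gripper value outside its range is refused whole. The fingers move at their own pace and stop on an object; the grip force is fixed at half the most. Time passes only in rows, so rows that do not move let the fingers close. It gives the time, the measured TCP pose, the force and the opening at its end, in the units of the state.
- get_obs(): the state, without advancing time (a new reading comes with each control period).
- camera(name): name is "side" or "top" or "wrist"; returns a dict with "pixels" (384x512x3 uint8, red, green, blue), "range_z" (384x512 float32, m along the optical axis (not along the pixel's ray), 0 where there is no reading), "fx", "fy", "cx", "cy" (pixels), "extrinsics" (4x4, takes a point from camera to world coordinates). Camera axes: x right, y down, z forward; pixel columns grow to the right and rows downward; lengths in m; the calibration is good to about 2 mm. A picture is of the moment at which its call begins.
- job_done(): hands the job in, once; it reports no verdict.
The state is a dict: "clock": time; "joint_pos": joint angles; "joint_vel": joint speeds; "tau": joint torques, N m; "eef_pos": TCP position; "tool_rot": TCP orientation; "ft_force": force on the tool from outside, world axes, zero at the start; "ft_torque": the same for the moment, N m; "grip_width": finger opening in m.
Only numpy, scipy, OpenCV 4.12 (cv2) and the standard library are available. Lean on these libraries where they do the work, as an engineer would, in place of code of your own. Each camera call takes 0.05 s, during which the arm holds its last target.

## Working session

There is one attempt and no reset: what is moved stays moved. The work goes in short steps, Python scripts to look and compute and a tool call to move; the robot and the scene stay as the last step left them, time stands still between calls to the robot, and variables do not carry over. Pictures are saved under pics/ and viewed, and the job is handed in when it is done.

Besides the shell and the picture viewer there is one more tool, called as name(argument=value, ...), one argument or row to a line, values as JSON. move_arm: Moves the arm, as the interface text tells. Shifts and turns lie within -1 to 1; 1 stands for 500 mm of shift or 30 degrees of turn. Its arguments: {"type":"object","properties":{"moves":{"type":"array","items":{"type":"array","items":{"type":"array","items":{"type":"number"}}}}},"required":["moves"]}

```bash
mkdir -p pics; ls
python3 - <<'E'
from workcell import *
import cv2,numpy as np
o=get_obs();print({k:np.round(v,3) for k,v in o.items()})
for n in ["side","top","wrist"]:
    c=camera(n);np.savez(f"pics/{n}0.npz",**c);cv2.imwrite(f"pics/{n}0.png",c["pixels"][:,:,::-1]);print(n,c["fx"],c["cx"],c["cy"],np.round(c["extrinsics"],3).tolist())
E
```

```text
pics
{'clock': np.float64(0.0), 'joint_pos': array([-1.262,  0.241,  0.004,  1.335, -0.   ,  1.571]), 'joint_vel': array([ 0.001,  0.001,  0.   , -0.001, -0.   ,  0.002]), 'tau': array([ 1.0000e-03, -3.7232e+01,  2.5241e+01,  1.7000e-02,  0.0000e+00,
        0.0000e+00]), 'eef_pos': array([ 0.152, -0.476,  0.241]), 'tool_rot': array([ 0.988,  0.154, -0.   , -0.001]), 'ft_force': array([ 0.18 , -0.065, -0.355]), 'ft_torque': array([ 0.065, -0.001, -0.046]), 'grip_width': np.float64(0.085)}
side 499.0016290063706 254.99341876869838 187.45714020389468 [[-0.797, -0.397, 0.455, 0.075], [-0.603, 0.546, -0.581, 0.491], [-0.018, -0.738, -0.675, 0.742], [0.0, 0.0, 0.0, 1.0]]
top 392.63085153144004 259.24513536488496 194.60631544377412 [[0.021, -0.991, 0.129, 0.421], [-1.0, -0.019, 0.023, -0.074], [-0.02, -0.129, -0.991, 0.955], [0.0, 0.0, 0.0, 1.0]]
wrist 311.16231651769203 252.2850221303042 188.92238031213384 [[0.304, -0.919, -0.252, 0.216], [-0.953, -0.293, -0.078, -0.455], [-0.002, 0.263, -0.965, 0.373], [0.0, 0.0, 0.0, 1.0]]
```

View pics/top0.png

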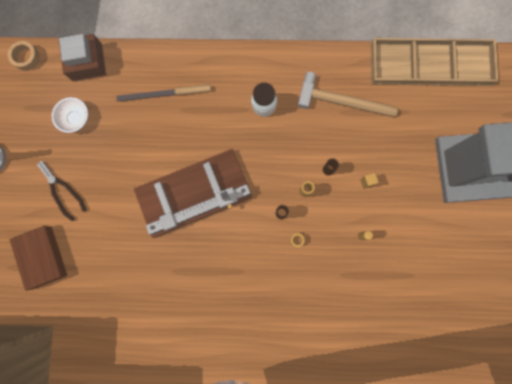

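View pics/side0.png

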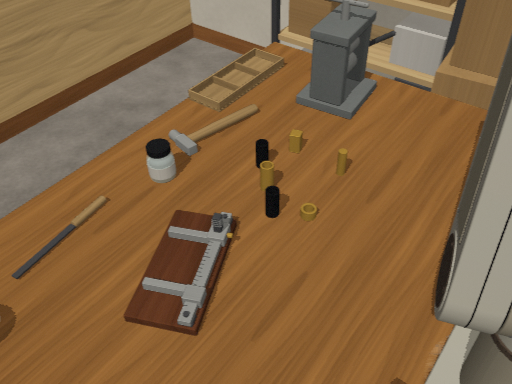

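View pics/wrist0.png

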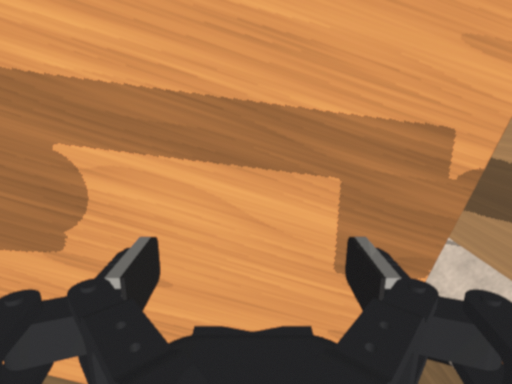

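Candidates (top pixels): brass tube (308,188), collar (298,240), square bar (371,180), rod (368,236), and black tubes at (331,166) and (282,212). In the side view the tall brass open one is at (267,175). I'll check it in a close crop.

```bash
cat > h.py <<'E'
import numpy as np,cv2
def load(n): return dict(np.load(f"pics/{n}.npz"))
def cloud(c):
    z=c["range_z"];v,u=np.mgrid[:z.shape[0],:z.shape[1]]
    P=np.stack([(u-c["cx"])/c["fx"]*z,(v-c["cy"])/c["fy"]*z,z],-1)
    E=c["extrinsics"];W=P@E[:3,:3].T+E[:3,3];W[z<=0]=np.nan
    return W
E
python3 - <<'E'
from h import *
t=load("top0");s=load("side0")
a=cv2.resize(t["pixels"][150:255,260:390],None,fx=3,fy=3,interpolation=cv2.INTER_CUBIC)
a2=cv2.resize(s["pixels"][125:230,235:365],None,fx=3,fy=3,interpolation=cv2.INTER_CUBIC)
cv2.imwrite("pics/cropA.png",np.hstack([a,a2])[:,:,::-1])
a=cv2.resize(t["pixels"][140:245,125:260],None,fx=3,fy=3,interpolation=cv2.INTER_CUBIC)
a2=cv2.resize(s["pixels"][200:335,120:245],None,fx=3,fy=3,interpolation=cv2.INTER_CUBIC)
a=cv2.copyMakeBorder(a,0,a2.shape[0]-a.shape[0],0,0,0)
cv2.imwrite("pics/cropB.png",np.hstack([a,a2])[:,:,::-1])
W=cloud(t)
for n,(u,v) in dict(tube=(308,188),col=(298,240),sq=(371,180),rod=(368,236),b1=(331,166),b2=(282,212),table=(330,290)).items():
    w=W[v-12:v+13,u-12:u+13].reshape(-1,3);zz=np.nanmax(w[:,2]);m=w[:,2]>zz-.006
    print(n,zz.round(4),np.median(w[m],0).round(4),((w[m].max(0)+w[m].min(0))/2).round(4),np.ptp(w[m],0).round(4),m.sum())
W=cloud(s)
u,v=267,175
w=W[v-16:v+17,u-12:u+13].reshape(-1,3);m=(w[:,2]>.055)&(w[:,2]<.075);print(((w[m].max(0)+w[m].min(0))/2).round(4),np.ptp(w[m],0).round(4),w[m].max(0))
E
```

```text
tube 0.0691 [ 0.5568 -0.1628  0.0646] [ 0.5565 -0.1652  0.0661] [0.0282 0.0274 0.006 ] 45
col 0.0249 [ 0.4366 -0.1446  0.0212] [ 0.4374 -0.1455  0.0219] [0.0306 0.0309 0.0059] 87
sq 0.054 [ 0.5803 -0.3127  0.0496] [ 0.5802 -0.3139  0.051 ] [0.0291 0.0299 0.0059] 107
rod 0.0676 [ 0.45   -0.2999  0.0644] [ 0.4501 -0.3     0.0646] [0.0181 0.0185 0.0059] 60
b1 0.0689 [ 0.6153 -0.2222  0.0645] [ 0.6112 -0.221   0.0661] [0.0284 0.0257 0.0055] 46
b2 0.0683 [ 0.5001 -0.1065  0.0649] [ 0.5005 -0.1065  0.0653] [0.0275 0.0274 0.0059] 56
table 0.0045 [ 0.3211 -0.2249  0.    ] [ 0.3206 -0.2248  0.0015] [0.057  0.0576 0.006 ] 470
[ 0.5299 -0.1367  0.0609] [0.0818 0.0831 0.0117] [ 0.57080468 -0.09517455  0.06678056]
```

View pics/cropA.png

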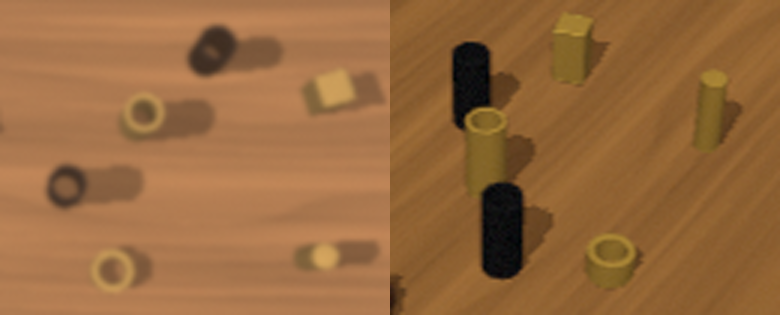

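View pics/cropB.png

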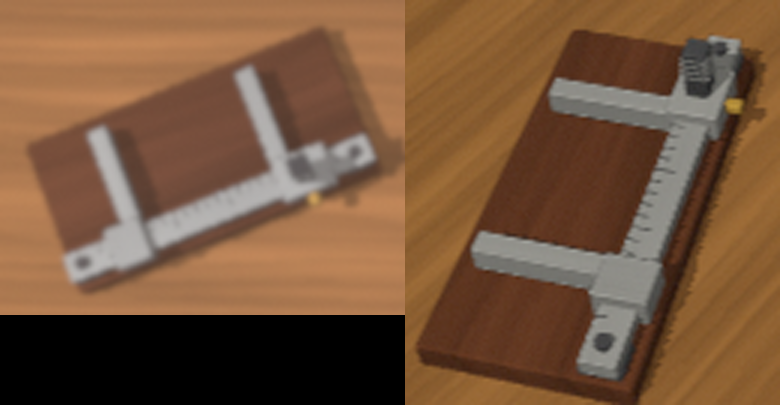

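```bash
cat >> h.py <<'E'
def rect(W,lo=.012,hi=.1,box=(.38,.72,-.03,.32)):
    m=(W[...,2]>lo)&(W[...,2]<hi)&(W[...,0]>box[0])&(W[...,0]<box[1])&(W[...,1]>box[2])&(W[...,1]<box[3])
    n,l,st,_=cv2.connectedComponentsWithStats(m.astype(np.uint8))
    k=1+np.argmax(st[1:,4]);return l==k
E
python3 - <<'E'
from h import *
for n in ["top0","side0"]:
    W=cloud(load(n));m=rect(W)
    p=W[m];r=cv2.minAreaRect((p[:,:2]*1000).astype(np.float32));print(n,m.sum(),r)
    pb=p[(p[:,2]<.026)]; print("blocktop z",np.median(pb[:,2]))
    # beam direction: points 0.03..0.046
    ang=r[2];
    import math
    best=None
    for th in [math.radians(ang+90*k) for k in range(4)]:
        x=np.array([math.cos(th),math.sin(th)])
        if x[1]>0.7: best=th
    th=best;x=np.array([math.cos(th),math.sin(th)]);y=np.array([-x[1],x[0]])
    q=np.c_[p[:,:2]@x,p[:,:2]@y]; 
    c=np.array(r[0])/1000;q-=[c@x,c@y];print("th",math.degrees(th),"c",c)
    hi=p[:,2]>.036
    bl=hi&(q[:,1]<.02)&(q[:,1]>-.055)
    print("blade x",np.sort(q[bl,0]).round(3)[::6])
    f=hi&(q[:,1]<.02)&(q[:,0]>.03)
    for sgn,g in (("fix",q[:,0]>.03),("mov",q[:,0]<.03)):
        b=q[bl&g];bz=p[bl&g];print(sgn,b.min(0),b.max(0),np.median(b,0),np.median(bz[:,2]), np.degrees(np.arctan(np.polyfit(b[:,1],b[:,0],1)[0])))
    po=p[:,2]>.06;b=q[po];print("post",b.min(0),b.max(0),np.median(b,0),p[po].mean(0),p[po].max(0))
E
```

```text
top0 5720 ((542.6358032226562, 107.53695678710938), (136.9854278564453, 260.27947998046875), 23.389110565185547)
blocktop z 0.019680370964815397
th 113.38911056518555 c [0.5426358  0.10753696]
blade x [-0.065 -0.065 -0.065 -0.064 -0.064 -0.063 -0.063 -0.062 -0.062 -0.061
 -0.061 -0.06  -0.06  -0.059 -0.059 -0.059 -0.058 -0.058 -0.057 -0.057
 -0.056 -0.056 -0.055 -0.055 -0.054 -0.054 -0.053 -0.053 -0.052 -0.052
 -0.051 -0.051  0.059  0.06   0.06   0.06   0.061  0.062  0.062  0.062
  0.063  0.063  0.063  0.064  0.065  0.065  0.065  0.066  0.066  0.067
  0.067  0.068  0.068  0.069  0.069  0.07   0.07   0.07   0.071  0.072
  0.072  0.072  0.073  0.073  0.074  0.075]
fix [ 0.05930227 -0.05270425] [0.07492937 0.01969388] [ 0.06683566 -0.01609158] 0.04052596188928126 -0.3249307600084273
mov [-0.06547768 -0.05279876] [-0.05063491  0.01913009] [-0.05805661 -0.01604997] 0.0407592666428771 -0.014688126225396142
post [-0.08097188  0.03370483] [-0.06388227  0.05043809] [-0.07288653  0.04339667] [0.53202494 0.02360073 0.07869914] [0.54284479 0.0344106  0.08486595]
side0 8152 ((540.8591918945312, 1
[... 579 characters left out ...]
.064
  0.065  0.065  0.065  0.066  0.066  0.066  0.066  0.067  0.067  0.067
  0.067  0.068  0.068  0.068  0.069  0.069  0.07   0.07   0.07   0.07
  0.071  0.071  0.071  0.072  0.072  0.072  0.072  0.073  0.073  0.073
  0.073  0.073  0.073  0.074  0.074  0.074  0.074  0.074  0.075  0.075
  0.075  0.076]
fix [ 0.05891418 -0.05298525] [0.07617017 0.01976447] [ 0.06843707 -0.01620706] 0.04032348256002666 -0.02833669277086778
mov [-0.06735645 -0.05294333] [-0.0490097   0.01949203] [-0.05642696 -0.01629116] 0.040025803495162604 -0.3590543456057219
post [-0.08138889  0.03263352] [-0.06280552  0.0504009 ] [-0.06677558  0.04334804] [0.52890513 0.02835654 0.07435615] [0.54005343 0.03646102 0.08346621]
```

The crop confirms it. The tall brass piece with an open bore at top (308,188) is the tube, at about (0.5565, -0.165) with its top at 65 mm. The moving jaw is the right-hand one with the dark post.

move_arm(
  moves=[
    [[0.064,0.049,0,0,0,0,-1],[0.064,0.049,0,0,0,0,-1],[0.064,0.049,0,0,0,0,-1],[0.064,0.049,0,0,0,0,-1],[0.064,0.049,0,0,0,0,-1],[0.064,0.049,0,0,0,0,-1],[0.064,0.049,0,0,0,0,-1],[0.064,0.049,0,0,0,0,-1]],
  ],
)

```text
clock: 0.82
eef_pos: [0.408, -0.2758, 0.2388]
tool_rot: [0.99, 0.143, -0.002, -0.001]
ft_force: [1.1, -1.0, -0.3]
grip_width: 0.0857
```

move_arm(
  moves=[
    [[0.064,0.049,0,0,0,0,-1],[0.064,0.049,0,0,0,0,-1],[0.064,0.049,0,0,0,0,-1],[0.064,0.049,-0.02,0,0,0,-1],[0.02,0.01,-0.03,0,0,0,-1],[0,0,0,0,0,0,-1],[0,0,0,0,0,0,-1]],
  ],
)

```text
clock: 1.4
eef_pos: [0.5545, -0.1608, 0.2109]
tool_rot: [0.989, 0.15, -0.002, -0.002]
ft_force: [-1.1, -1.8, 0.9]
grip_width: 0.0854
```

```bash
cat > snap.py <<'E'
import sys
from workcell import *
from h import *
o=get_obs();print({k:np.round(o[k],4).tolist() for k in ("clock","eef_pos","tool_rot","ft_force","grip_width")})
for a in sys.argv[1:]:
    n,k=a.split(":")
    c=camera(n);np.savez(f"pics/{n}{k}.npz",**c);cv2.imwrite(f"pics/{n}{k}.png",c["pixels"][:,:,::-1])
E
python3 snap.py wrist:1
python3 - <<'E'
from h import *
W=cloud(load("wrist1"))
m=(W[...,2]>.058)&(W[...,2]<.072)&(abs(W[...,0]-.5565)<.04)&(abs(W[...,1]+.165)<.04)
p=W[m];print(m.sum(),p.min(0),p.max(0),(p.min(0)+p.max(0))/2,np.percentile(p[:,2],[50,90]))
p=p[p[:,2]>.0625];print(cv2.minEnclosingCircle((p[:,:2]*1000).astype(np.float32)))
E
```

```text
{'clock': 1.4, 'eef_pos': [0.5545, -0.1608, 0.2109], 'tool_rot': [0.9887, 0.1497, -0.0023, -0.0023], 'ft_force': [-1.1046, -1.7876, 0.8903], 'grip_width': 0.0854}
434 [ 0.5411523  -0.17881583  0.05808505] [ 0.5702906  -0.14931554  0.06668594] [ 0.55572145 -0.16406569  0.0623855 ] [0.06461337 0.06558077]
((555.572265625, -164.08180236816406), 14.838937759399414)
```

View pics/wrist1.png

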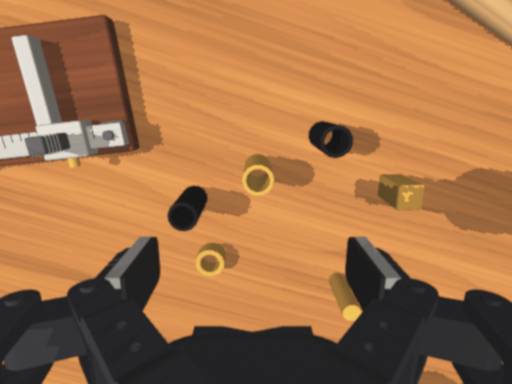

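The wrist image shows the tube at (258,180), measured at (0.5556, -0.1641) and 29.7 mm across. The black ones are at (186,210) and (331,138). Going down.

move_arm(
  moves=[
    [[0.002,-0.006,-0.06,0,0,0,-1],[0,0,-0.06,0,0,0,-1],[0,0,-0.06,0,0,0,-1],[0,0,-0.06,0,0,0,-1],[0,0,-0.02,0,0,0,-1],[0,0,0,0,0,0,-1]],
  ],
)

```text
clock: 1.95
eef_pos: [0.5509, -0.1723, 0.0839]
tool_rot: [0.99, 0.143, 0.002, 0.001]
ft_force: [-0.3, 0.7, -0.3]
grip_width: 0.0854
```

move_arm(
  moves=[
    [[0.009,0.016,0,0,0,0,-1],[0,0,0,0,0,0,-1],[0,0,0,0,0,0,-1]],
  ],
)

```text
clock: 2.2
eef_pos: [0.5545, -0.1668, 0.0868]
tool_rot: [0.99, 0.141, 0.002, 0.001]
ft_force: [0.4, -0.1, 0.6]
grip_width: 0.0854
```

move_arm(
  moves=[
    [[0.002,0.005,-0.03,0,0,0,-1],[0,0,-0.03,0,0,0,-1],[0,0,-0.02,0,0,0,-1],[0,0,0,0,0,0,-1]],
  ],
)

```text
clock: 2.53
eef_pos: [0.5611, -0.1662, 0.0538]
tool_rot: [0.99, 0.14, 0.009, 0.004]
ft_force: [-0.3, -0.1, -0.3]
grip_width: 0.0857
```

move_arm(
  moves=[
    [[-0.011,0.004,-0.014,0.01,0.036,0,-1],[0,0,-0.012,0,0,0,-1],[0,0,0,0,0,0,-1]],
  ],
)

```text
clock: 2.78
eef_pos: [0.5568, -0.1645, 0.0425]
tool_rot: [0.99, 0.14, 0.001, 0.001]
ft_force: [-0.1, -0.1, 0.3]
grip_width: 0.0854
```

Centred within about 1 mm at the right height, so I'm closing.

move_arm(
  moves=[
    [[0,0,0,0,0,0,1],[0,0,0,0,0,0,1],[0,0,0,0,0,0,1],[0,0,0,0,0,0,1],[0,0,0,0,0,0,1],[0,0,0,0,0,0,1]],
  ],
)

```text
clock: 3.28
eef_pos: [0.5577, -0.1646, 0.0439]
tool_rot: [0.99, 0.141, 0.002, 0.001]
ft_force: [0.0, -0.4, -2.9]
grip_width: 0.0287
```

move_arm(
  moves=[
    [[0,0,0.02,0,0,0,1],[0,0,0.05,0,0,0,1],[0,0,0.06,0,0,0,1],[0,0,0.06,0,0,0,1],[0,0.01,0.03,0,0,0,1],[0,0.03,0,0,0,0,1],[-0.003,0.06,0,0,0,0.03,1],[-0.005,0.07,0,0,0,0.04,1]],
  ],
)

```text
clock: 3.95
eef_pos: [0.5502, -0.0832, 0.1603]
tool_rot: [0.988, 0.154, -0.0, 0.002]
ft_force: [0.9, 0.1, -2.2]
grip_width: 0.0289
```

move_arm(
  moves=[
    [[-0.006,0.075,0,0,0,0.04,1],[-0.006,0.075,0,0,0,0.04,1],[-0.006,0.075,0,0,0,0.04,1],[-0.006,0.07,0,0,0,0.03,1],[-0.005,0.06,0,0,0,0.02,1],[0,0,0,0,0,0,1]],
  ],
)

```text
clock: 4.45
eef_pos: [0.5328, 0.1059, 0.1646]
tool_rot: [0.98, 0.201, 0.002, 0.001]
ft_force: [0.0, 0.1, -1.7]
grip_width: 0.029
```

move_arm(
  moves=[
    [[0.005,0.05,0,0,0,0,1],[0.005,0.038,-0.02,0,0,0,1],[0,0,0,0,0,0,1],[0,0,0,0,0,0,1]],
  ],
)

```text
clock: 4.78
eef_pos: [0.5368, 0.1534, 0.1564]
tool_rot: [0.979, 0.203, 0.002, 0.001]
ft_force: [0.0, 0.0, -1.8]
grip_width: 0.0291
```

```bash
python3 snap.py side:2 top:2
python3 - <<'E'
from h import *
for n in ("top2","side2"):
    W=cloud(load(n));th=np.radians(113.4);x=np.array([np.cos(th),np.sin(th)]);y=np.array([-x[1],x[0]])
    q=W[...,:2]-[.5445,.1094];Q=np.stack([q@x,q@y,W[...,2]],-1)
    inn=(abs(Q[...,0])<.14)&(abs(Q[...,1])<.08)
    bl=inn&(Q[...,2]>.036)&(Q[...,2]<.046)&(Q[...,1]<.02)
    for g in (Q[...,0]>.03,Q[...,0]<.03):
        b=Q[bl&g];print(n,len(b),b.min(0).round(4),b.max(0).round(4)) if len(b) else None
    po=Q[inn&(Q[...,2]>.07)&(Q[...,2]<.09)&(Q[...,1]>.02)&(Q[...,0]<0)];print("post",po.min(0).round(4),po.max(0).round(4)) if len(po) else None
s=load("side2")["pixels"][120:360,80:330];cv2.imwrite("pics/s2.png",cv2.resize(s,None,fx=2.4,fy=2.4,interpolation=cv2.INTER_CUBIC)[:,:,::-1])
E
```

```text
{'clock': 4.7833, 'eef_pos': [0.5368, 0.1534, 0.1564], 'tool_rot': [0.9792, 0.2031, 0.0021, 0.0012], 'ft_force': [0.0197, 0.0478, -1.7849], 'grip_width': 0.0291}
top2 99 [ 0.0587 -0.0362  0.0361] [0.0741 0.0193 0.0453]
top2 184 [-0.0664 -0.0501  0.0365] [-0.0514  0.0199  0.0452]
post [-0.082   0.0362  0.0711] [-0.0649  0.0529  0.0858]
side2 323 [ 0.0598 -0.0493  0.0362] [0.0769 0.02   0.0433]
side2 239 [-0.0664 -0.0492  0.036 ] [-0.0481  0.0198  0.0442]
post [-0.0794  0.0364  0.0703] [-0.0629  0.0539  0.0841]
```

View pics/s2.png

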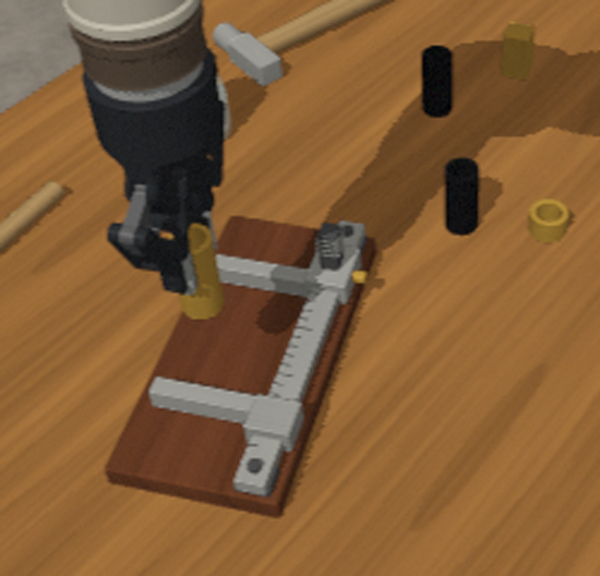

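move_arm(
  moves=[
    [[0.006,-0.008,-0.05,0,0,0,1],[0,0,-0.05,0,0,0,1],[0,0,-0.04,0,0,0,1],[0,0,-0.015,0,0,0,1],[0,0,0,0,0,0,1],[0,0,0,0,0,0,1]],
  ],
)

```text
clock: 5.38
eef_pos: [0.5419, 0.1417, 0.0806]
tool_rot: [0.98, 0.198, 0.005, 0.002]
ft_force: [-0.3, -0.4, -1.7]
grip_width: 0.0286
```

move_arm(
  moves=[
    [[-0.005,0.011,-0.008,0.004,0.02,0,1],[0,0,-0.008,0,0,0,1],[0,0,-0.006,0,0,0,1],[0,0,0,0,0,0,1],[0,0,0,0,0,0,1]],
  ],
)

```text
clock: 5.8
eef_pos: [0.5425, 0.1477, 0.0733]
tool_rot: [0.98, 0.197, 0.003, -0.0]
ft_force: [-0.6, 0.1, -2.1]
grip_width: 0.029
```

move_arm(
  moves=[
    [[-0.003,0,-0.007,0.004,0.01,0,1],[0,0,-0.005,0,0,0,1],[0,0,-0.004,0,0,0,1],[0,0,0,0,0,0,1]],
  ],
)

```text
clock: 6.13
eef_pos: [0.5415, 0.1482, 0.0656]
tool_rot: [0.98, 0.197, 0.002, -0.002]
ft_force: [0.7, -0.2, -2.3]
grip_width: 0.0289
```

move_arm(
  moves=[
    [[0,0,-0.003,0,0,0,1],[0,0,-0.002,0,0,0,1],[0,0,0,0,0,0,1]],
  ],
)

```text
clock: 6.38
eef_pos: [0.5419, 0.1484, 0.064]
tool_rot: [0.98, 0.198, 0.002, -0.002]
ft_force: [0.6, 0.4, -2.7]
grip_width: 0.029
```

```bash
python3 snap.py side:3
python3 - <<'E'
from h import *
s=load("side3")["pixels"][170:340,100:260];cv2.imwrite("pics/s3.png",cv2.resize(s,None,fx=3.5,fy=3.5,interpolation=cv2.INTER_CUBIC)[:,:,::-1])
E
```

```text
{'clock': 6.3833, 'eef_pos': [0.5419, 0.1484, 0.064], 'tool_rot': [0.9803, 0.1975, 0.0023, -0.0023], 'ft_force': [0.5804, 0.3793, -2.7002], 'grip_width': 0.029}
```

View pics/s3.png

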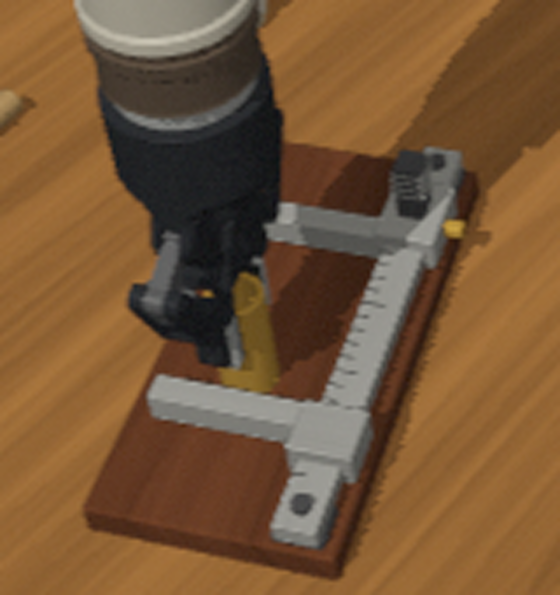

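The tube hangs just above the block, close to the fixed jaw and not yet clearly in contact. I'll go down until the force rises.

move_arm(
  moves=[
    [[0,0,-0.004,0,0,0,1],[0,0,-0.003,0,0,0,1]],
  ],
)

```text
clock: 6.6
eef_pos: [0.5423, 0.1486, 0.0638]
tool_rot: [0.98, 0.197, 0.003, -0.002]
ft_force: [-4.3, -1.1, 9.6]
grip_width: 0.0287
```

move_arm(
  moves=[
    [[0,0,-0.003,0,0,0,1],[0,0,-0.002,0,0,0,1]],
  ],
)

```text
clock: 6.77
eef_pos: [0.5421, 0.1486, 0.0638]
tool_rot: [0.98, 0.197, 0.004, -0.002]
ft_force: [-1.9, -0.6, 2.9]
grip_width: 0.0287
```

Contact at z 0.0638, as predicted. Opening.

move_arm(
  moves=[
    [[0,0,0,0,0,0,0.2],[0,0,0,0,0,0,0],[0,0,0,0,0,0,-0.2],[0,0,0,0,0,0,-0.4],[0,0,0,0,0,0,-0.4],[0,0,0,0,0,0,-0.4]],
  ],
)

```text
clock: 7.27
eef_pos: [0.5437, 0.1489, 0.0643]
tool_rot: [0.98, 0.197, 0.006, -0.003]
ft_force: [-0.2, 0.8, -0.4]
grip_width: 0.0596
```

Rising straight up and looking.

move_arm(
  moves=[
    [[0,0,0.02,0,0,0,-0.4],[0,0,0.04,0,0,0,-0.4],[0,0,0.05,0,0,0,-0.4],[0,0,0.05,0,0,0,-0.4],[0,0,0.02,0,0,0,-0.4],[0,0,0,0,0,0,-0.4]],
  ],
)

```text
clock: 7.77
eef_pos: [0.5414, 0.1483, 0.1586]
tool_rot: [0.98, 0.197, 0.003, -0.002]
ft_force: [0.1, 0.3, 0.4]
grip_width: 0.0599
```

```bash
cat > meas.py <<'E'
import sys
from h import *
for n in sys.argv[1:]:
    W=cloud(load(n));th=np.radians(113.4);x=np.array([np.cos(th),np.sin(th)]);y=np.array([-x[1],x[0]])
    q=W[...,:2]-[.5445,.1094];Q=np.stack([q@x,q@y,W[...,2]],-1)
    inn=(abs(Q[...,0])<.14)&(abs(Q[...,1])<.08)
    bl=inn&(Q[...,2]>.036)&(Q[...,2]<.046)&(Q[...,1]<.02)&(abs(Q[...,1]+.01)>.02)
    for nm,g in (("fix",Q[...,0]>.057),("mov",Q[...,0]<.04)):
        b=Q[bl&g]
        if len(b): print(n,nm,len(b),b.min(0).round(4),b.max(0).round(4))
    po=Q[inn&(Q[...,2]>.065)&(Q[...,2]<.095)&(Q[...,1]>.025)&(Q[...,1]<.07)]
    if len(po): print(n,"post",po.min(0).round(4),po.max(0).round(4))
    t=Q[inn&(Q[...,2]>.078)&(Q[...,2]<.095)&(Q[...,1]<.02)&(Q[...,0]>-.03)]
    if len(t): print(n,"tube",t.min(0).round(4),t.max(0).round(4),((t.min(0)+t.max(0))/2).round(4))
E
python3 snap.py side:4 wrist:4; python3 meas.py side4 wrist4
python3 - <<'E'
from h import *
s=load("side4")["pixels"][170:340,100:260];w=load("wrist4")["pixels"]
s=cv2.resize(s,None,fx=2.26,fy=2.26);s=cv2.resize(s,(362,384));cv2.imwrite("pics/s4.png",cv2.resize(np.hstack([s,w]),(796,350))[:,:,::-1])
E
```

```text
{'clock': 7.7667, 'eef_pos': [0.5414, 0.1483, 0.1586], 'tool_rot': [0.9803, 0.1974, 0.0031, -0.0024], 'ft_force': [0.1297, 0.3429, 0.428], 'grip_width': 0.0599}
side4 fix 137 [ 0.0607 -0.0501  0.036 ] [0.0768 0.02   0.043 ]
side4 mov 109 [-0.065  -0.0501  0.0361] [-0.0488  0.0196  0.0437]
side4 post [-0.0813  0.0365  0.0652] [-0.0616  0.0537  0.0833]
side4 tube [ 0.0238 -0.0263  0.078 ] [0.0537 0.0032 0.0865] [ 0.0387 -0.0116  0.0822]
wrist4 fix 655 [ 0.0602 -0.0497  0.036 ] [0.0755 0.02   0.0428]
wrist4 mov 715 [-0.065  -0.05    0.0362] [-0.0495  0.0197  0.0431]
wrist4 post [-0.0809  0.0359  0.0651] [-0.0629  0.0513  0.0835]
wrist4 tube [ 0.0233 -0.0265  0.078 ] [0.0528 0.0026 0.0875] [ 0.038  -0.012   0.0827]
```

View pics/s4.png

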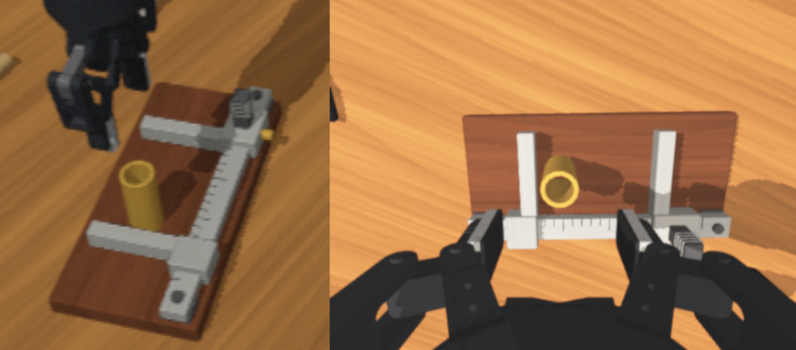

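The tube stands upright alone on the block at caliper (0.038, -0.012), 5 to 6 mm from the fixed face. The post is at caliper (-0.072, 0.045). I'm moving over the post to straddle it.

move_arm(
  moves=[
    [[-0.003,-0.04,0,0,0,0,0],[-0.004,-0.065,0,0,0,0,0.05],[-0.005,-0.065,0,0,0,0,0.05],[-0.005,-0.055,0,0,0,0,0.05],[-0.002,-0.02,0,0,0,0,0.05],[0,0,0,0,0,0,0.05],[0,0,0,0,0,0,0.05]],
  ],
)

```text
clock: 8.45
eef_pos: [0.5253, 0.0228, 0.1483]
tool_rot: [0.98, 0.199, -0.005, -0.004]
ft_force: [-0.6, -0.0, 1.2]
grip_width: 0.0404
```

move_arm(
  moves=[
    [[0.013,0.005,-0.03,-0.011,-0.022,0,0.05],[0,0,-0.04,0,0,0,0.05],[0,0,-0.02,0,0,0,0.05],[0,0,0,0,0,0,0.05]],
  ],
)

```text
clock: 8.78
eef_pos: [0.5328, 0.0298, 0.101]
tool_rot: [0.98, 0.201, 0.001, -0.001]
ft_force: [-0.9, -0.3, -1.0]
grip_width: 0.0408
```

```bash
python3 snap.py side:5 wrist:5; python3 meas.py side5 wrist5
python3 - <<'E'
from h import *
s=load("side5")["pixels"][130:340,100:300];w=load("wrist5")["pixels"]
s=cv2.resize(s,(366,384));cv2.imwrite("pics/s5.png",cv2.resize(np.hstack([s,w]),(796,350))[:,:,::-1])
E
```

```text
{'clock': 8.7833, 'eef_pos': [0.5328, 0.0298, 0.101], 'tool_rot': [0.9795, 0.2013, 0.0013, -0.0007], 'ft_force': [-0.8541, -0.2996, -1.0422], 'grip_width': 0.0408}
side5 fix 137 [ 0.0598 -0.0502  0.0362] [0.0769 0.0196 0.0434]
side5 mov 107 [-0.0664 -0.0508  0.0363] [-0.0486  0.02    0.0431]
side5 post [-0.0904  0.0368  0.0651] [-0.0402  0.0539  0.0947]
side5 tube [ 0.0239 -0.026   0.0781] [0.053  0.0033 0.0872] [ 0.0385 -0.0114  0.0827]
wrist5 fix 1445 [ 0.0589 -0.0494  0.036 ] [0.0758 0.02   0.0436]
wrist5 mov 1283 [-0.0649 -0.05    0.0377] [-0.0498  0.0199  0.0438]
wrist5 post [-0.0882  0.0322  0.0657] [-0.0472  0.0538  0.0949]
wrist5 tube [ 0.0221 -0.0263  0.078 ] [0.0523 0.003  0.0874] [ 0.0372 -0.0116  0.0827]
```

View pics/s5.png

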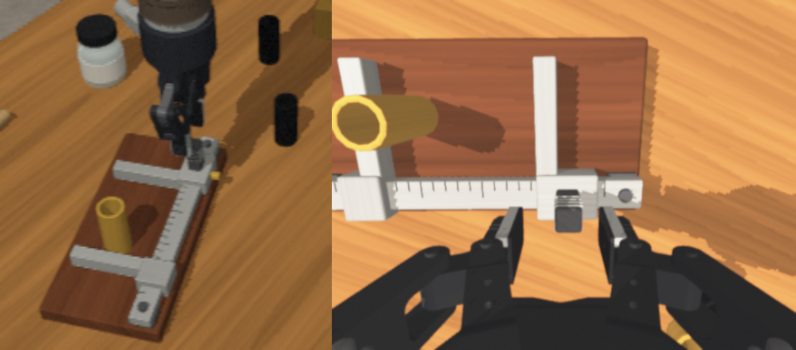

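The post (568,210 in the combined picture) lies between the two open fingers. Going down.

move_arm(
  moves=[
    [[-0.002,-0.003,-0.02,0,0,0,0.05],[0,0,-0.025,0,0,0,0.05],[0,0,-0.025,0,0,0,0.05],[0,0,0,0,0,0,0.05]],
  ],
)

```text
clock: 9.22
eef_pos: [0.5354, 0.0304, 0.0688]
tool_rot: [0.979, 0.203, 0.006, -0.0]
ft_force: [0.1, 0.8, -0.4]
grip_width: 0.0407
```

move_arm(
  moves=[
    [[-0.014,0.01,0,0,-0.01,0,0.05],[-0.006,0.015,0,0,0,0,0.05],[-0.007,0.018,0,0,0,0,0.05],[-0.008,0.018,0,0,0,0,0.05],[-0.008,0.018,0,0,0,0,0.05],[-0.004,0.01,0,0,0,0,0.05]],
  ],
)

```text
clock: 9.72
eef_pos: [0.5126, 0.0755, 0.0704]
tool_rot: [0.979, 0.201, 0.01, 0.003]
ft_force: [-0.2, -1.7, -1.6]
grip_width: 0.0407
```

move_arm(
  moves=[
    [[-0.006,0.013,-0.006,0.004,0.04,0,0.05],[-0.006,0.013,0,0,0,0,0.05],[-0.006,0.013,0,0,0,0,0.05]],
  ],
)

```text
clock: 9.97
eef_pos: [0.5039, 0.0975, 0.0686]
tool_rot: [0.979, 0.202, 0.0, 0.001]
ft_force: [-0.2, -2.5, 1.1]
grip_width: 0.0404
```

```bash
python3 snap.py side:6 top:6; python3 meas.py side6 top6
python3 - <<'E'
from h import *
s=load("side6")["pixels"][170:340,100:260];cv2.imwrite("pics/s6.png",cv2.resize(s,None,fx=3.5,fy=3.5,interpolation=cv2.INTER_CUBIC)[:,:,::-1])
E
```

```text
{'clock': 9.9667, 'eef_pos': [0.5039, 0.0975, 0.0686], 'tool_rot': [0.9794, 0.2019, 0.0002, 0.0005], 'ft_force': [-0.237, -2.4723, 1.1096], 'grip_width': 0.0404}
side6 fix 130 [ 0.0603 -0.0494  0.036 ] [0.077  0.0194 0.0435]
side6 mov 42 [-0.0001 -0.05    0.0361] [0.0164 0.0197 0.0422]
side6 post [-0.0212  0.0296  0.0651] [0.0408 0.0543 0.0948]
side6 tube [ 0.0236 -0.0261  0.078 ] [0.0548 0.0034 0.0861] [ 0.0392 -0.0114  0.082 ]
top6 mov 26 [ 0.0009 -0.0513  0.0363] [ 0.0095 -0.0302  0.0427]
top6 post [-0.0278  0.0449  0.0657] [0.0007 0.053  0.0859]
```

View pics/s6.png

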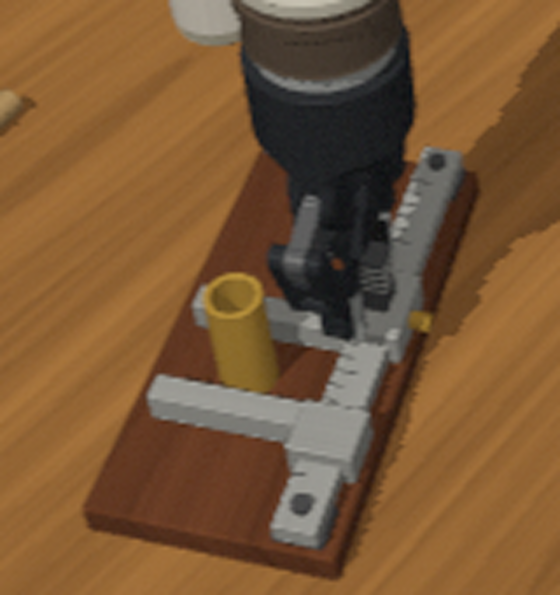

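The jaw face is at about 15 mm and the tube is untouched. From here I'll take small steps and watch the force.

move_arm(
  moves=[
    [[-0.003,0.007,0,0,0,0,0.05],[-0.003,0.007,0,0,0,0,0.05]],
  ],
)

```text
clock: 10.23
eef_pos: [0.5007, 0.1055, 0.0686]
tool_rot: [0.979, 0.203, 0.0, 0.0]
ft_force: [1.3, -4.3, -0.0]
grip_width: 0.0407
```

move_arm(
  moves=[
    [[-0.003,0.006,0,0,0,0,0.05]],
  ],
)

```text
clock: 10.32
eef_pos: [0.4994, 0.1083, 0.0686]
tool_rot: [0.979, 0.202, 0.001, 0.001]
ft_force: [2.4, -3.4, -1.0]
grip_width: 0.0405
```

move_arm(
  moves=[
    [[-0.002,0.004,0,0,0,0,0.05]],
  ],
)

```text
clock: 10.4
eef_pos: [0.4985, 0.1103, 0.0686]
tool_rot: [0.979, 0.202, 0.001, 0.001]
ft_force: [1.0, -4.1, -0.5]
grip_width: 0.0404
```

move_arm(
  moves=[
    [[-0.001,0.002,0,0,0,0,0.05]],
  ],
)

```text
clock: 10.48
eef_pos: [0.4981, 0.1113, 0.0686]
tool_rot: [0.979, 0.202, 0.001, 0.001]
ft_force: [1.8, -3.6, -1.4]
grip_width: 0.0406
```

```bash
python3 snap.py side:7; python3 meas.py side7
python3 - <<'E'
from h import *
s=load("side7")["pixels"][170:340,100:260];cv2.imwrite("pics/s7.png",cv2.resize(s,None,fx=3.5,fy=3.5,interpolation=cv2.INTER_CUBIC)[:,:,::-1])
E
```

```text
{'clock': 10.4833, 'eef_pos': [0.4981, 0.1113, 0.0686], 'tool_rot': [0.9794, 0.2021, 0.001, 0.0013], 'ft_force': [1.7784, -3.5599, -1.3827], 'grip_width': 0.0406}
side7 fix 134 [ 0.0603 -0.0495  0.0361] [0.0764 0.0199 0.0433]
side7 mov 52 [ 0.0141 -0.0493  0.0366] [0.0308 0.0193 0.0435]
side7 post [-0.0082  0.0298  0.0656] [0.0559 0.0537 0.0947]
side7 tube [ 0.0299 -0.0252  0.0782] [0.0605 0.0036 0.0873] [ 0.0452 -0.0108  0.0828]
```

View pics/s7.png

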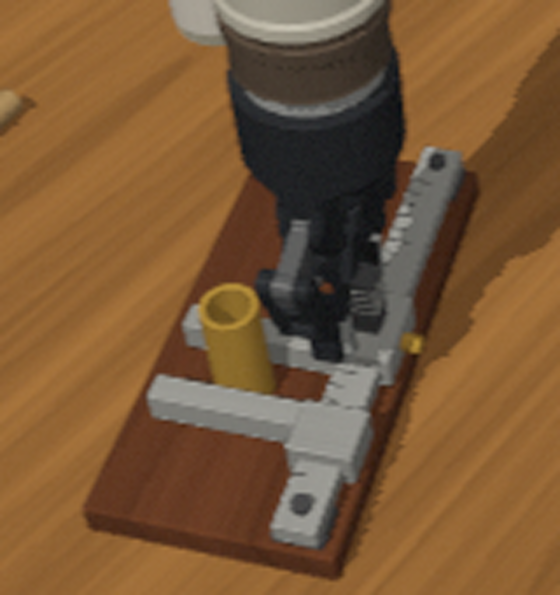

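The tube is at x 45 mm with the jaw face around 30 mm. I'll nudge until the force rises a little.

move_arm(
  moves=[
    [[-0.001,0.002,0,0,0,0,0.05]],
  ],
)

```text
clock: 10.62
eef_pos: [0.4978, 0.112, 0.0686]
tool_rot: [0.979, 0.202, 0.001, 0.002]
ft_force: [1.0, -4.5, -2.0]
grip_width: 0.0404
```

move_arm(
  moves=[
    [[-0.001,0.002,0,0,0,0,0.05]],
  ],
)

```text
clock: 10.7
eef_pos: [0.4976, 0.1125, 0.0686]
tool_rot: [0.979, 0.202, 0.001, 0.002]
ft_force: [3.4, -4.8, -1.6]
grip_width: 0.0407
```

move_arm(
  moves=[
    [[-0.001,0.002,0,0,0,0,0.05]],
  ],
)

```text
clock: 10.78
eef_pos: [0.4975, 0.1128, 0.0685]
tool_rot: [0.98, 0.201, 0.002, 0.003]
ft_force: [2.6, -5.8, -1.8]
grip_width: 0.0406
```

The force has risen to about 6.4 N with little motion, so both jaws are in contact. Backing off into the play, then rising.

move_arm(
  moves=[
    [[0.004,-0.01,0,0,0,0,0.05],[0.004,-0.01,0,0,0,0,0.05],[0,0,0,0,0,0,0.05],[0,0,0,0,0,0,0.05]],
  ],
)

```text
clock: 11.12
eef_pos: [0.5008, 0.1043, 0.0686]
tool_rot: [0.979, 0.202, 0.001, -0.0]
ft_force: [-0.2, -0.1, -0.2]
grip_width: 0.0407
```

move_arm(
  moves=[
    [[0,0,0.02,0,0,0,0.05],[0,0,0.03,0,0,0,0.05],[0,0,0.04,0,0,0,0.05],[0,0,0.05,0,0,0,0.05],[0,0,0.04,0,0,0,0.05],[-0.03,-0.03,0.02,0,0,0,0.05],[-0.03,-0.03,0,0,0,0,0.05],[0,0,0,0,0,0,0.05]],
  ],
)

```text
clock: 11.78
eef_pos: [0.4681, 0.0762, 0.1773]
tool_rot: [0.979, 0.204, 0.001, -0.003]
ft_force: [-0.6, -0.6, 0.5]
grip_width: 0.0408
```

```bash
python3 snap.py side:8 top:8 wrist:8; python3 meas.py side8 top8 wrist8
python3 - <<'E'
from h import *
s=load("side8")["pixels"][170:340,100:260];w=load("wrist8")["pixels"]
s=cv2.resize(s,(362,384));cv2.imwrite("pics/s8.png",cv2.resize(np.hstack([s,w]),(796,350))[:,:,::-1])
E
```

```text
{'clock': 11.7833, 'eef_pos': [0.4681, 0.0762, 0.1773], 'tool_rot': [0.9791, 0.2036, 0.0008, -0.0029], 'ft_force': [-0.6178, -0.6396, 0.5237], 'grip_width': 0.0408}
side8 fix 133 [ 0.0595 -0.049   0.0362] [0.0771 0.0194 0.0433]
side8 mov 70 [ 0.0145 -0.0497  0.036 ] [0.031  0.0192 0.0434]
side8 post [0.0001 0.0355 0.0653] [0.0189 0.0544 0.0835]
side8 tube [ 0.0307 -0.0248  0.078 ] [0.0611 0.0037 0.087 ] [ 0.0459 -0.0106  0.0825]
top8 mov 8 [ 0.0128 -0.0356  0.0374] [ 0.02   -0.0301  0.0418]
wrist8 fix 742 [ 0.06   -0.0495  0.0361] [0.0756 0.0195 0.0434]
wrist8 mov 724 [ 0.0146 -0.0495  0.0381] [0.0298 0.0194 0.0432]
wrist8 post [0.0002 0.0366 0.0669] [0.0173 0.0537 0.0843]
wrist8 tube [ 0.0301 -0.0258  0.078 ] [0.0596 0.0035 0.0879] [ 0.0448 -0.0111  0.083 ]
```

View pics/s8.png

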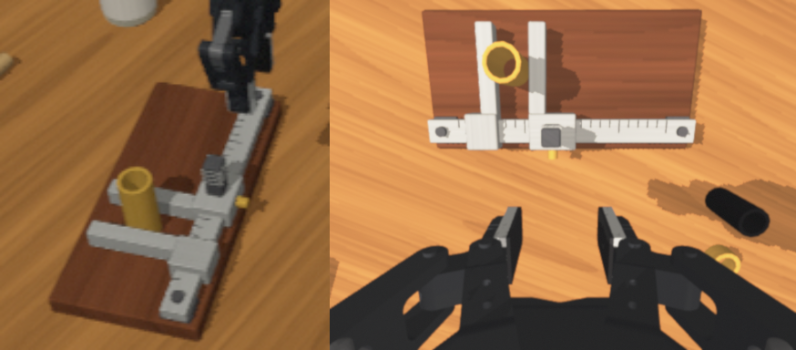

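The tube is upright between parallel jaws: jaw face at 30 mm, tube axis at 45 mm, gripper well clear. Handing in.

```bash
python3 -c "
from workcell import *
print(job_done())"
```

```text
the job is handed in; nothing more can be done
None
```

I stood the brass tube on the block, closed the moving jaw onto it by the thumb post, and handed the job in at about 12 s; no verdict was reported.

- **Grasp:** I picked the tall open brass tube out from the black look-alikes, the collar, the rod and the square bar. I set it down upright at caliper (38, -12) mm.
- **Closing:** I pushed the post with the inside of one finger until the tube met the fixed jaw. The push force rose to about 6.4 N. I then backed off and lifted clear.
- **Last check:** From the wrist and side cameras, the tube stood upright at caliper x 45–46 mm, y -11 mm, with its top at about 85 mm. The moving face was at 30–31 mm, which is contact within about 1 mm of measuring error. The blade read square (15.2 mm across for a 15 mm blade), and nothing was touching the robot.
- **What disagreed:** The top camera was mostly blocked by the arm in the last picture, so it confirmed nothing. The side and wrist readings differed by about 1 mm, within the calibration tolerance.

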